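Gauge the paint on the tank that has just come back from the painter

TASK

Two blue fuel tanks lie in their cradles: the one that still has the black rubber bung (the one with a small knob on a stem) in its filler neck has just come back from the painter and needs its paint thickness checked, while the one that wears its broad, lobed metal filler cap is finished and must not be touched. Draw the coating gauge out of its stand and set its probe inside the pencilled ring on the shoulder of the tank with the bung, square to the paint there, pressing lightly so that the sprung probe goes in part of the way but does not bottom. Touch the paint nowhere else, leave the things lying about alone, and finish while holding the gauge still in place for the reading.

Things in the scene. Friction and masses are not known exactly. Their poses are not given: they have to be found in the camera images.
- gauge: coating-thickness gauge, loose, about 180 g: black case 26 (x) by 50 (y) by 105 mm (z), display on its +x face. Stands upright in its stand, probe down, 2 mm of play, the case from 36 to 141 mm above the bench; grip it on any pair of upright faces above 75 mm. Origin at the centre of the case's lower end, z up along it; below come a collar (20 mm across, 8 long) and the probe
- probe (a joint): sprung probe of the gauge, a steel pin 13 mm across with a flat end, sliding along the gauge's axis: 0 = fully out (its end 26 mm below the case), 0.008 m = bottomed. The spring pushes with about 1.6 N at the start of the travel and 4.8 N at the end
- probe_tip (a point): centre of the probe's flat end, 26 mm below the gauge's origin along its -z axis when the probe is fully out; moves in with the probe
- stand: grey bench stand of the gauge, fixed: an upright pocket 42 (x) by 66 (y) mm outside, open at the top, rim 65 mm above the bench, on a base plate 85 by 100 mm and 6 mm thick. Origin under its centre, z up; the gauge stands in it with axes alike and is drawn straight up: at least 60 mm to be clear
- tank_a: the left-hand fuel tank of blue painted steel, 315 mm long (its x), 170 wide (y), level in a wooden cradle that is part of it; fixed. Origin on the bench under its middle, z up. Crown of the paint at z = 145 mm, sides fall off as rounded shoulders; the filler neck stands on the crown at x = +60 mm, y = 0 and is closed by either the rubber bung or the metal cap (top at most 187 mm above the bench)
- tank_b: the right-hand fuel tank of blue painted steel, 315 mm long (its x), 170 wide (y), level in a wooden cradle that is part of it; fixed. Origin on the bench under its middle, z up. Crown of the paint at z = 145 mm, sides fall off as rounded shoulders; the filler neck stands on the crown at x = +60 mm, y = 0 and is closed by either the rubber bung or the metal cap (top at most 187 mm above the bench)
- ring_a: pencilled white ring, 27 mm across, flush on the shoulder of tank_a that looks to the middle of the bench. Origin on the paint at the ring's centre; z points straight out of the paint (about 25 degrees from vertical)
- ring_b: pencilled white ring, 27 mm across, flush on the shoulder of tank_b that looks to the middle of the bench. Origin on the paint at the ring's centre; z points straight out of the paint (about 25 degrees from vertical)
- bung: black rubber masking bung, 52 mm across and 36 mm high, with a narrow stem and a small knob on top, fixed in the filler neck of one of the tanks: the tank just back from the painter. Origin at the centre of its underside
- cap: plated metal filler cap, 68 mm across with lobes round its rim, 21 mm high, low domed, fixed on the filler neck of the other tank: the finished one. Origin at the centre of its underside
- zero_plate: bystander: loose steel zero disc of the gauge, 40 mm across and 6 mm thick, lying on the bench by the stand (on its +x side). Origin under its centre
- oil_can: bystander: loose brass oil can, 76 mm across, with a curved spout up to 140 mm high reaching 60 mm to its +x side and a handle on the other. Origin under its centre
- camera: bystander: loose old camera, 132 mm wide (y), 88 mm high, lens to its -x side. Origin under its centre
- spanner: bystander: loose steel spanner lying flat, its length along its x axis. Origin under its middle
Not all that is in view belongs to the job. Of the things that look like the gauge, the middle-sized one is meant.

How it is judged:
By the outcome, as a careful person would: the job done as asked, in the order asked, and still so for the second after the job is handed in, while the arm keeps its last pose, push and grip.
It also fails if it takes over 51 s, if anything falls off the work surface, if the arm or the gripper's body presses on something with over 40 N, if the wrist force passes 120 N, or if a joint passes its speed limit or range.

ROBOT

A 6-joint arm with a two-finger parallel gripper is mounted at the origin on the work surface. World frame = base frame: x ahead of the robot, y to its left, z up, the work surface at z = 0. Lengths are in m, angles in rad, forces in N, time in s.
With the tool pointing down it reaches from about 0.25 to 0.775 m from the base axis. Payload 4 kg.
Tool frame: the origin (TCP) lies midway between the tips of the shut fingers; the grasp point (between the pads) lies 19 mm behind it; z points along the fingers, y is the direction in which the jaws open and shut (so a half turn about z gives the same grasp; the last joint's range is limited). The gripper opens to 94 mm and grips with 3 to 60 N. Pads are 16 mm wide; open, the fingers measure 119 mm over their backs; the gripper's body (75 mm by 177 mm) begins 78 mm behind the grasp point.
Start: joints at [1.162, 0.087, 1.371, -0, 1.684, -0.103], TCP at [0.166, 0.524, 0.206] pointing down, gripper open.
Joint ranges: [-3.1, 3.1], [-0.76, 2.03], [0.27, 2.55], [-1.08, 4.22], [0.17, 2.65], [-2.57, 2.57]. Speed limits (rad/s): [2.79, 2.79, 3.14, 3.14, 3.14, 3.14].

INTERFACE

Orientations are given as [roll, pitch, yaw] about the fixed x, y, z axes, in that order (R = Rz(yaw) Ry(pitch) Rx(roll)).
In Python, from bench import get_obs, snapshot, ticket gives the robot as it stands.
- The arm moves only by the shell command python3 -m creep 'ROWS' [OPENING]. ROWS is JSON, a list that holds one entry, the list of rows, each a list of 4 numbers: the shift along the tool's x, y, z in mm, then the turn about the tool's z in degrees. A call has 1 to 8 rows; each row shifts and turns the commanded pose from where the row before left it, along the tool's axes as they then stand; what a row does not reach is not made up. A row lasts 1/8 s, in which the tool goes at most 62.5 mm and 10.7 degrees, less where a joint would pass 70% of its speed; a pose out of reach is approached as far as the arm can. A call with a gripper value outside its range is refused whole. OPENING is the opening, from 0 (shut) to 1 (fully open), set as the call begins (- or left out, the last holds). The fingers move at their own pace and stop on an object; the grip force is fixed at half the most. Time passes only in rows, so rows that do not move let the fingers close. It gives the time, the measured TCP pose, the force and the opening at its end, in the units of the state.
- get_obs(): the state, without advancing time (a new reading comes with each control period).
- snapshot(name): name is "side" or "top"; returns a dict with "color" (384x512x3 uint8, red, green, blue), "depth" (384x512 float32, m along the optical axis (not along the pixel's ray), 0 where there is no reading), "fx", "fy", "cx", "cy" (pixels), "extrinsics" (4x4, takes a point from world to camera coordinates). Camera axes: x right, y down, z forward; pixel columns grow to the right and rows downward; lengths in m; the calibration is good to about 2 mm. A picture is of the moment at which its call begins.
- ticket.close_job(): hands the job in, once; it reports no verdict.
The state is a dict: "time": time; "joint_positions": joint angles; "qvel": joint speeds; "joint_torque": joint torques, N m; "tool_pos": TCP position; "ee_rot": TCP orientation; "wrist_force": force on the tool from outside, world axes, zero at the start; "wrist_torque": the same for the moment, N m; "width": finger opening in m.
Only numpy, scipy, OpenCV 4.12 (cv2) and the standard library are available. Lean on these libraries where they do the work, as an engineer would, in place of code of your own. Each camera call takes 0.05 s, during which the arm holds its last target. There are 200 camera calls.

## Working session

There is one attempt and no reset: what is moved stays moved. The work goes in short steps, Python scripts to look and compute and a shell command to move; the robot and the scene stay as the last step left them, time stands still between calls to the robot, and variables do not carry over. Pictures are saved under pics/ and viewed, on a budget of 10 in all, crops included, one or two more only if the job needs it, and the job is handed in when it is done.

```bash
mkdir -p pics; ls
cat > h.py <<'E'
import numpy as np, cv2
from bench import get_obs, snapshot
from scipy.spatial.transform import Rotation as R
def snap(name,save=None):
    s=snapshot(name); np.savez(f'{save or name}.npz',**s)
    if save: cv2.imwrite(f'pics/{save}.png',s['color'][:,:,::-1])
    return s
def load(n): return dict(np.load(f'{n}.npz'))
def cloud(s):
    v,u=np.mgrid[:384,:512]; d=s['depth']
    P=np.stack([(u-s['cx'])/s['fx']*d,(v-s['cy'])/s['fy']*d,d],-1)
    E=s['extrinsics']; W=(P-E[:3,3])@E[:3,:3]
    W[d==0]=np.nan
    return W
E
python3 - <<'E'
from h import *
a=snap('top','top1');b=snap('side','side1')
for s in(a,b):print(np.linalg.inv(s['extrinsics']).round(3),s['fx'])
o=get_obs();print(o)
E
```

```text
pics
[[-0.016 -0.998  0.061  0.511]
 [-1.     0.016 -0.003  0.007]
 [ 0.002 -0.061 -0.998  1.023]
 [ 0.     0.     0.     1.   ]] 432.027225307629
[[-0.978 -0.125  0.166  0.384]
 [-0.207  0.651 -0.731  0.826]
 [-0.016 -0.749 -0.662  0.88 ]
 [ 0.     0.     0.     1.   ]] 456.95874701771925
{'time': 0.1, 'joint_positions': array([ 1.16188994e+00,  8.79048130e-02,  1.37206837e+00, -5.01145035e-06,
        1.68359077e+00, -1.03121153e-01]), 'qvel': array([ 0.00106462,  0.0002822 , -0.00375129,  0.00071119,  0.00016507,
       -0.00086606]), 'joint_torque': array([ 1.98247617e-03, -3.41251159e+01, -3.03302979e+01,  7.19797891e-02,
        3.04759084e-02, -7.84658209e-05]), 'tool_pos': array([0.16539872, 0.5240384 , 0.20442588]), 'ee_rot': array([-3.13963131e+00, -1.97968303e-04,  2.83580666e+00]), 'wrist_force': array([ 0.20104647, -0.43483971,  0.04783171]), 'wrist_torque': array([0.02048111, 0.01992531, 0.00469461]), 'width': 0.09407492578976906}
```

View pics/top1.png

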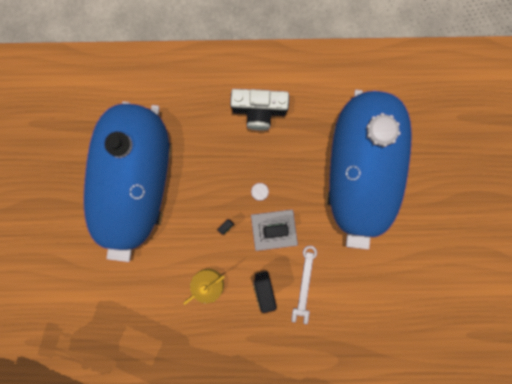

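View pics/side1.png

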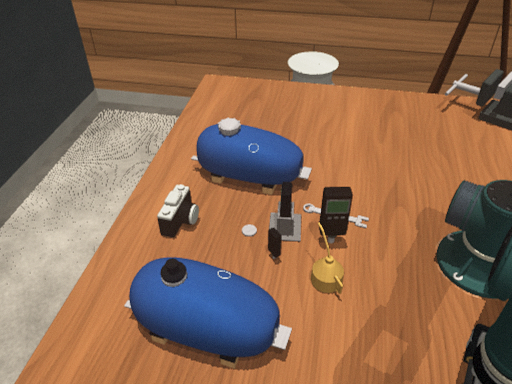

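The bung is on the left tank (top view 117,144), so this is tank_a, with its ring at (137,191). The metal cap is on the right tank (383,130). The stand with the middle-sized gauge is at (275,230). The decoys are the small one at (226,227) and the large one at (264,291).

Run:
```python
from h import *
s=load('top1');W=cloud(s);c=s['color'].astype(int)
hsv=cv2.cvtColor(s['color'],cv2.COLOR_RGB2HSV)
# gauge top
m=np.zeros((384,512),bool);m[205:255,245:305]=1
g=m&(W[...,2]>.11)
print('gauge top n',g.sum(),'z',np.nanmedian(W[g][:,2]))
P=W[g];r=cv2.minAreaRect((P[:,:2]*1000).astype(np.float32));print('gauge rect',r, P.mean(0))
for lo,hi in((.003,.012),(.05,.075)):
    q=m&(W[...,2]>lo)&(W[...,2]<hi);P=W[q];print('stand',lo,q.sum(),cv2.minAreaRect((P[:,:2]*1000).astype(np.float32)))
# ring
def ring(s,W,u0,v0,h=16):
    m=np.zeros((384,512),bool);m[v0-h:v0+h,u0-h:u0+h]=1
    hsv=cv2.cvtColor(s['color'],cv2.COLOR_RGB2HSV)
    rm=m&(hsv[...,1]<150)&(hsv[...,2]>120)
    vv,uu=np.nonzero(rm);e=cv2.fitEllipse(np.stack([uu,vv],1).astype(np.float32))
    P=W[rm];C=P.mean(0);
    a=((P[:,:2].max(0)+P[:,:2].min(0))/2)
    d=np.linalg.norm(W-C,axis=-1);Q=W[d<.02];
    # quadratic z fit
    x,y=(Q[:,:2]-C[:2]).T;A=np.stack([np.ones_like(x),x,y,x*x,x*y,y*y],1)
    k=np.linalg.lstsq(A,Q[:,2],rcond=None)[0];n=np.array([-k[1],-k[2],1]);n/=np.linalg.norm(n)
    print('ring n',rm.sum(),'ell',e,'C',C,a,'z0',k[0],'normal',n,'tilt',np.degrees(np.arccos(n[2])),'res',np.std(A@k-Q[:,2]))
ring(s,W,137,191)
t=load('side1');V=cloud(t);ring(t,V,224,274,12)
# tank a axis
b=(hsv[...,0]>100)&(hsv[...,0]<130)&(hsv[...,1]>150);b[:,250:]=0
P=W[b&(W[...,2]>.06)];print('tank',cv2.minAreaRect((P[:,:2]*1000).astype(np.float32)),P[:,2].max())
for k in('bung',):
    q=W[125:165,100:135].reshape(-1,3);q=q[q[:,2]>.165];print('bung',q.mean(0),q[:,2].max())
# oil can, small decoy heights
for n,(u0,u1,v0,v1) in dict(can=(180,245,260,310),small=(215,237,215,240),big=(250,280,265,318)).items():
    q=W[v0:v1,u0:u1].reshape(-1,3);q=q[q[:,2]>.02];print(n,q.min(0),q.max(0))
# side view gauge top
q=V[175:240,275:300].reshape(-1,3);q=q[(q[:,2]>.08)];print('side gauge',q.min(0),q.max(0),q.mean(0))
```

```text
gauge top n 319 z 0.13932839918732645
gauge rect ((491.4020690917969, -29.689502716064453), (26.940814971923828, 49.61440658569336), 6.008970737457275) [ 0.49142094 -0.02954091  0.13872796]
stand 0.003 874 ((489.6487121582031, -31.650047302246094), (138.01622009277344, 110.1958236694336), 89.25466918945312)
stand 0.05 215 ((490.8185729980469, -29.919170379638672), (41.708194732666016, 65.99234008789062), 6.2001214027404785)
ring n 159 ell ((136.7256317138672, 191.29998779296875), (14.1542387008667, 14.491028785705566), 95.42259979248047) C [nan nan nan] [nan nan] z0 0.0 normal [-0. -0.  1.] tilt 0.0 res nan
ring n 130 ell ((223.76014709472656, 269.853515625), (15.216079711914062, 20.691024780273438), 102.74989318847656) C [nan nan nan] [nan nan] z0 0.0 normal [-0. -0.  1.] tilt 0.0 res nan
tank ((611.7484741210938, 289.7509765625), (152.46983337402344, 305.2132568359375), 81.62109375) 0.16301980167639618
bung [0.67112582 0.28793816 0.18246607] 0.18775537246947527
can [0.33027807 0.07866398 0.02031857] [0.40332068 0.17568575 0.14496155]
small [0.48528233 0.06260228 0.02331043] [0.51799745 0.09532891 0.0950483 ]
big [ 0.33259802 -0.0261971   0.03805446] [0.40171893 0.01860883 0.17678694]
side gauge [ 0.47505272 -0.05621056  0.08066795] [0.50533341 0.09799982 0.14343235] [ 4.89698477e-01 -2.45074929e-04  1.17415096e-01]
  ret = _var(a, axis=axis, dtype=dtype, out=out, ddof=ddof,
  arrmean = um.true_divide(arrmean, div, out=arrmean,
  ret = ret.dtype.type(ret / rcount)
```

```bash
cat >> h.py <<'E'
def ring(s,W,u0,v0,h=11):
    m=np.zeros((384,512),bool);m[v0-h:v0+h+1,u0-h:u0+h+1]=1
    hsv=cv2.cvtColor(s['color'],cv2.COLOR_RGB2HSV)
    rm=m&(hsv[...,1]<170)&(hsv[...,2]>120)
    P=W[rm];P=P[~np.isnan(P[:,0])];C=P.mean(0)
    for _ in range(2):
        d=np.linalg.norm(W-C,axis=-1);Q=W[d<.022]
        x,y=(Q[:,:2]-C[:2]).T;A=np.stack([np.ones_like(x),x,y,x*x,x*y,y*y],1)
        k=np.linalg.lstsq(A,Q[:,2],rcond=None)[0];n=np.array([-k[1],-k[2],1]);n/=np.linalg.norm(n)
        # circle fit in the tangent plane
        e1=np.cross([0,1,0],n);e1/=np.linalg.norm(e1);e2=np.cross(n,e1)
        a,b=(P-C)@e1,(P-C)@e2
        f=np.linalg.lstsq(np.stack([a,b,np.ones_like(a)],1),a*a+b*b,rcond=None)[0]/[2,2,1]
        C=C+f[0]*e1+f[1]*e2
    print('ring',len(P),'C',C.round(4),'rad',np.sqrt(f[2]+f[0]**2+f[1]**2).round(4),'zsurf',k[0].round(4),'n',n.round(3),'tilt',np.degrees(np.arccos(n[2])).round(1),'az(-n)',np.degrees(np.arctan2(-n[1],-n[0])).round(1),'sd',np.std(A@k-Q[:,2]).round(4),len(Q))
E
python3 - <<'E'
from h import *
s=load('top1');W=cloud(s);ring(s,W,137,191)
t=load('side1');V=cloud(t);ring(t,V,224,274)
# outline axis of tank a from both
for S,X,sl in((s,W,np.s_[:,:250]),(t,V,np.s_[240:,:])):
    hsv=cv2.cvtColor(S['color'],cv2.COLOR_RGB2HSV)
    b=np.zeros((384,512),bool);b[sl]=((hsv[...,0]>100)&(hsv[...,0]<130)&(hsv[...,1]>150))[sl]
    P=X[b];P=P[(P[:,2]>.09)&(P[:,2]<.155)]
    print(cv2.minAreaRect((P[:,:2]*1000).astype(np.float32)),np.percentile(P[:,2],99))
E
```

```text
ring 209 C [0.5773 0.2562 0.1312] rad 0.0144 zsurf 0.132 n [-0.158 -0.402  0.902] tilt 25.6 az(-n) 68.5 sd 0.0017 356
ring 479 C [0.5956 0.2012 0.0894] rad 0.0724 zsurf 0.0 n [-0. -0.  1.] tilt 0.0 az(-n) 0.0 sd nan 0
((611.914306640625, 289.71893310546875), (151.1710968017578, 304.93878173828125), 83.3223648071289) 0.14427723353162494
((610.521240234375, 306.669189453125), (149.45291137695312, 307.18572998046875), 82.93453216552734) 0.1444460658549117
  ret = _var(a, axis=axis, dtype=dtype, out=out, ddof=ddof,
  arrmean = um.true_divide(arrmean, div, out=arrmean,
  ret = ret.dtype.type(ret / rcount)
```

```bash
python3 -m creep '[[[0,60,0,0],[0,60,0,0],[0,60,0,0],[0,40,0,0],[0,30,0,0],[0,10,0,0]]]'; python3 -m creep '[[[0,10,0,0],[0,10,0,0],[0,10,0,0]]]'; python3 -c "
from bench import get_obs;print(get_obs()['joint_positions'])"
```

```text
time: 0.85
tool_pos: [0.2442, 0.7734, 0.2021]
ee_rot: [-3.138, -0.0, 2.836]
wrist_force: [-0.7, -1.6, 0.2]
width: 0.0939
time: 1.23
tool_pos: [0.2529, 0.8012, 0.2042]
ee_rot: [-3.14, -0.0, 2.836]
wrist_force: [0.1, 0.0, 0.2]
width: 0.0942
[ 1.19758312e+00  8.62844041e-01  2.91054251e-01  9.02989521e-06
  1.98944691e+00 -6.74318663e-02]
```

```bash
python3 -m creep '[[[0,15,0,0],[0,15,0,0],[0,15,0,0]]]'; python3 -c "
from bench import get_obs;print(get_obs()['joint_positions'])"
```

```text
time: 1.6
tool_pos: [0.2581, 0.8177, 0.1922]
ee_rot: [3.116, -0.0, 2.836]
wrist_force: [-0.4, 0.5, 0.5]
width: 0.0938
[ 1.19822913e+00  8.86119867e-01  2.76088384e-01  1.92394588e-03
  1.95338979e+00 -6.60485467e-02]
```

Run:
```python
from h import *
t=load('side1');V=cloud(t);s=load('top1');W=cloud(s)
C=np.array([.5773,.2562,.1315])
# project ring to side, list depth validity
E=t['extrinsics'];p=E[:3,:3]@C+E[:3,3];u=p[0]/p[2]*t['fx']+t['cx'];v=p[1]/p[2]*t['fy']+t['cy'];print('side px',u,v)
hsv=cv2.cvtColor(t['color'],cv2.COLOR_RGB2HSV)
ring(t,V,int(round(u)),int(round(v)),10)
for nm,X in(('top',W),('side',V)):
  for r in(.022,.03,.04):
    Q=X[np.linalg.norm(X-C,axis=-1)<r]
    x,y=(Q[:,:2]-C[:2]).T;A=np.stack([np.ones_like(x),x,y,x*x,x*y,y*y],1)
    w=np.ones(len(x))
    for _ in range(10):
        k=np.linalg.lstsq(A*w[:,None],Q[:,2]*w,rcond=None)[0];e=A@k-Q[:,2];w=1/np.sqrt(1+(e/.001)**2)
    n=np.array([-k[1],-k[2],1]);n/=np.linalg.norm(n)
    print(nm,r,len(Q),k[0].round(4),n.round(3),np.degrees(np.arccos(n[2])).round(1),np.degrees(np.arctan2(-n[1],-n[0])).round(1),np.median(abs(e)).round(5))
```

```text
side px 223.7590992732018 274.42837255321933
ring 396 C [0.5953 0.2012 0.0914] rad 0.0705 zsurf 0.0 n [-0. -0.  1.] tilt 0.0 az(-n) 0.0 sd nan 0
top 0.022 356 0.132 [-0.149 -0.408  0.901] 25.7 70.0 0.00114
top 0.03 653 0.1321 [-0.161 -0.423  0.892] 26.9 69.2 0.00116
top 0.04 1146 0.1318 [-0.174 -0.447  0.878] 28.6 68.7 0.00127
side 0.022 179 0.1326 [-0.147 -0.388  0.91 ] 24.5 69.2 0.00061
side 0.03 328 0.1325 [-0.159 -0.407  0.899] 25.9 68.6 0.00076
side 0.04 567 0.1323 [-0.166 -0.404  0.9  ] 25.9 67.7 0.00079
  ret = _var(a, axis=axis, dtype=dtype, out=out, ddof=ddof,
  arrmean = um.true_divide(arrmean, div, out=arrmean,
  ret = ret.dtype.type(ret / rcount)
```

The arm does tilt outward when it is sent past its reach, which supplies the tilt that the rows cannot command directly. I'll fetch the gauge first, with the tool nearly upright.

```bash
python3 -m creep '[[[-20,-40,-25,0],[-32,-50,-15,0],[-32,-50,-10,0],[-32,-50,-5,0],[-32,-50,-5,0],[-32,-50,-5,0],[-32,-50,0,0],[-32,-50,0,0]]]' 1; python3 -m creep '[[[-32,-50,0,0],[-32,-50,0,0],[-32,-50,0,0],[-32,-50,0,0],[-32,-50,0,0],[-32,-50,0,0],[-20,-30,0,0],[0,0,0,0]]]';  python3 -c "
from bench import get_obs;o=get_obs();print(o['joint_positions'],o['tool_pos'],o['ee_rot'])"
```

```text
time: 2.6
tool_pos: [0.373, 0.3687, 0.2481]
ee_rot: [3.114, 0.001, 2.836]
wrist_force: [0.5, -0.4, -0.5]
width: 0.094
time: 3.6
tool_pos: [0.4758, -0.0096, 0.2387]
ee_rot: [3.115, 0.0, 2.831]
wrist_force: [0.1, 0.1, 0.0]
width: 0.0941
[-0.15850248 -0.0889351   1.48167552  0.02615777  1.74465214 -1.4144752 ] [ 0.47575775 -0.00958099  0.2387248 ] [3.11549933e+00 1.98854759e-04 2.83134561e+00]
```

```bash
python3 -m creep '[[[0,0,0,-8],[0,0,0,-8],[0,0,0,-8],[-13,-25,0,0],[0,0,10,0],[0,0,0,0]]]' 1;  python3 - <<'E'
from h import *
o=get_obs();M=R.from_euler('xyz',o['ee_rot']).as_matrix()
p=o['tool_pos'];g=np.array([.4914,-.0297,0]);lam=(p[2]-.092)/-M[2,2]
end=p+lam*M[:,2]-.019*M[:,2]
print(M.round(3),p,lam,end, (g-end)@M)
E
```

```text
time: 4.35
tool_pos: [0.4905, -0.0293, 0.2273]
ee_rot: [3.116, 0.008, -3.028]
wrist_force: [-0.4, 0.9, -0.2]
width: 0.0941
[[-0.993 -0.114  0.005]
 [-0.114  0.993  0.026]
 [-0.008  0.025 -1.   ]] [ 0.49050193 -0.02932875  0.22728401] 0.13533263340934834 [ 0.49114005 -0.02627643  0.11099317] [ 0.00106795 -0.0062537   0.11086489]
```

```bash
python3 -m creep '[[[0,-3.5,35,0],[0,0,35,0],[0,0,35,0],[0,0,30,0],[0,0,0,0]]]' 1; python3 -c "
from h import *
snap('side','side2');snap('top','top2')"
```

```text
time: 4.97
tool_pos: [0.4905, -0.0294, 0.091]
ee_rot: [3.115, 0.005, -3.028]
wrist_force: [0.2, -0.0, 0.7]
width: 0.0939
```

View pics/side2.png

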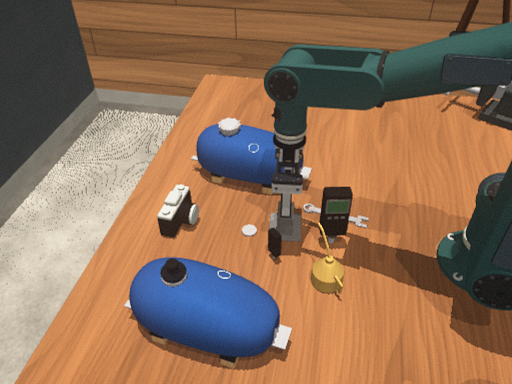

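The fingers straddle the stand gauge at about (287,195). The small decoy (274,240) and large decoy (336,210) are both clear. Next I'll close, check the grip and lift.

```bash
python3 -m creep '[[[0,0,0,0],[0,0,0,0],[0,0,0,0],[0,0,0,0],[0,0,0,0],[0,0,0,0]]]' 0; python3 -m creep '[[[0,0,-10,0],[0,0,-15,0],[0,0,-20,0],[0,0,-25,0],[0,0,-30,0],[0,0,-30,0],[0,0,-30,0],[0,0,0,0]]]'; python3 -c "
from h import *
snap('side','side3')"
```

```text
time: 5.82
tool_pos: [0.4931, -0.0309, 0.0936]
ee_rot: [3.118, 0.011, -3.029]
wrist_force: [0.0, -0.2, 0.9]
width: 0.0501
time: 6.82
tool_pos: [0.4932, -0.0352, 0.2571]
ee_rot: [3.12, 0.017, -3.029]
wrist_force: [-0.0, -0.4, -2.1]
width: 0.0499
```

View pics/side3.png

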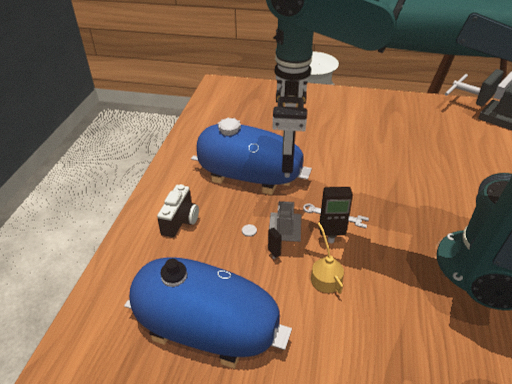

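The gauge is gripped (50 mm wide), clear of the stand, and hanging at about (289,155). Next I'll carry it out to the reach limit at azimuth 69°.

```bash
python3 -m creep '[[[7,40,-20,0],[7,52,-20,0],[7,52,-20,0],[7,52,-15,0],[7,52,-10,0],[7,52,-5,0],[7,52,0,0],[7,52,0,0]]]'; python3 -m creep '[[[7,52,0,0],[7,52,0,0],[7,52,0,0],[7,52,0,0],[7,52,0,0],[7,52,0,0],[7,52,0,0],[0,30,0,0]]]';  python3 -c "
from bench import get_obs;o=get_obs();print(o['joint_positions'],o['tool_pos'],o['ee_rot'])"
```

```text
time: 7.88
tool_pos: [0.3888, 0.3593, 0.3505]
ee_rot: [3.119, 0.008, -3.029]
wrist_force: [0.2, -0.4, -2.0]
width: 0.0503
time: 8.88
tool_pos: [0.2864, 0.7242, 0.3344]
ee_rot: [3.109, 0.014, -3.027]
wrist_force: [0.8, 0.2, -2.7]
width: 0.0498
[ 1.11896278  0.70690046  0.28155033  0.00651327  2.11856805 -0.56351661] [0.28637441 0.72417396 0.33436992] [ 3.1094483   0.01387111 -3.02664439]
```

```bash
python3 -m creep '[[[-25,50,0,0],[-25,50,0,0],[-25,50,0,0],[-25,50,0,0]]]';  python3 -c "
from h import *
o=get_obs();print(o['joint_positions'],R.from_euler('xyz',o['ee_rot']).as_matrix()[:,2])"; python3 -m creep '[[[-25,50,-15,0],[-25,50,-15,0],[-25,50,-15,0],[-25,50,-15,0]]]';  python3 -c "
from h import *
o=get_obs();print(o['joint_positions'],R.from_euler('xyz',o['ee_rot']).as_matrix()[:,2])"
```

```text
time: 9.38
tool_pos: [0.3169, 0.8084, 0.2816]
ee_rot: [2.979, 0.084, -3.037]
wrist_force: [-0.9, -0.6, -1.6]
width: 0.0495
[ 1.12649891  0.78463153  0.27631188  0.0142619   1.89834054 -0.55035175] [ 0.06571481  0.16946012 -0.9833437 ]
time: 9.88
tool_pos: [0.3309, 0.8573, 0.3032]
ee_rot: [2.834, 0.157, -3.054]
wrist_force: [-0.8, 0.2, -1.2]
width: 0.0506
[ 1.13180181  0.77651007  0.27545636  0.0240087   1.74623491 -0.54309315] [ 0.1216436   0.31467739 -0.94137186]
```

```bash
python3 -m creep '[[[-25,50,-15,0],[-25,50,-15,0],[0,0,0,0]]]';  python3 -c "
from h import *
o=get_obs();z=R.from_euler('xyz',o['ee_rot']).as_matrix()[:,2];print(o['joint_positions'],z,np.degrees([np.arccos(-z[2]),np.arctan2(z[1],z[0])]))
snap('side','side4')"
```

```text
time: 10.25
tool_pos: [0.3354, 0.876, 0.3263]
ee_rot: [2.759, 0.192, -3.066]
wrist_force: [0.5, -0.9, -1.9]
width: 0.05
[ 1.13402432  0.76186216  0.27396212  0.02876905  1.68093969 -0.54061143] [ 0.14835713  0.38537584 -0.91075553] [24.39003074 68.94492151]
```

```bash
cat >> h.py <<'E'
def to(p):
    o=get_obs();M=R.from_euler('xyz',o['ee_rot']).as_matrix();d=(np.array(p)-o['tool_pos'])@M*1000
    print('delta tool mm',d.round(1),'z',M[:,2].round(4),'joints',o['joint_positions'].round(2),'F',o['wrist_force'].round(2));return d
E
python3 -c "
from h import *
to([.546,.176,.313])"
```

```text
delta tool mm [-151.5 -678.3 -226.3] z [ 0.1479  0.3839 -0.9114] joints [ 1.13  0.76  0.27  0.03  1.68 -0.54] F [ 0.11  0.1  -2.11]
```

```bash
python3 -m creep '[[[-10,-45,-15,0],[-10,-45,-15,0],[-10,-45,-15,0],[-10,-45,-15,0],[-10,-45,-15,0],[-10,-45,-15,0],[-10,-45,-15,0],[-10,-45,-15,0]]]'; python3 -c "
from h import *
to([.546,.176,.313])"
```

```text
time: 11.3
tool_pos: [0.4471, 0.5027, 0.3178]
ee_rot: [2.762, 0.191, -3.065]
wrist_force: [0.2, -0.8, -1.6]
width: 0.0498
delta tool mm [ -71.5 -316.5 -106. ] z [ 0.1478  0.3825 -0.912 ] joints [ 0.65  0.06  1.23  0.22  1.48 -1.02] F [ 0.19 -0.76 -1.64]
```

```bash
python3 -m creep '[[[-10,-45,-15,0],[-10,-45,-15,0],[-10,-45,-15,0],[-10,-45,-15,0],[-10,-45,-15,0],[-10,-45,-15,0],[-11,-46,-16,0],[0,0,0,0]]]'; python3 -c "
from h import *
to([.546,.176,.313]);snap('side','side5');snap('top','top5')
a=cv2.imread('pics/side5.png')[90:300,100:340];b=cv2.imread('pics/top5.png')[90:300,60:300]
cv2.imwrite('pics/c5.png',cv2.resize(np.hstack([a,b]),None,fx=1.6,fy=1.6,interpolation=cv2.INTER_CUBIC))"
```

```text
time: 12.3
tool_pos: [0.5466, 0.1748, 0.3123]
ee_rot: [2.763, 0.19, -3.071]
wrist_force: [-0.1, 0.7, -0.6]
width: 0.0501
delta tool mm [ 0.3  1.4 -0.3] z [ 0.1492  0.3807 -0.9126] joints [-0.03 -0.04  1.35  0.4   1.67 -1.64] F [-0.12  0.68 -0.55]
```

View pics/c5.png

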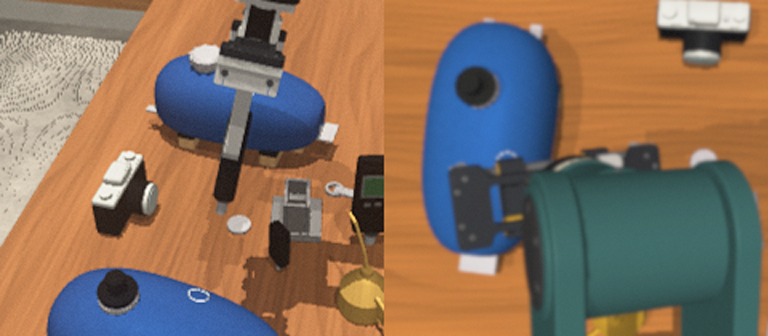

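Run:
```python
from h import *
t=load('side5');V=cloud(t);o=get_obs();M=R.from_euler('xyz',o['ee_rot']).as_matrix()
T=(V-o['tool_pos'])@M*1000
g=t['color'].max(-1)
m=(abs(T[...,0])<30)&(abs(T[...,1])<40)&(T[...,2]>-10)&(T[...,2]<110)
P=T[m];gr=g[m]
for z in range(-10,110,6):
    q=(P[:,2]>=z)&(P[:,2]<z+6)
    if q.sum()>2: print(z,q.sum(),'x',P[q,0].min().round(1),P[q,0].max().round(1),'y med',np.median(P[q,1]).round(1),P[q,1].max().round(1),'gray',np.median(gr[q]))
q=(P[:,2]>6)&(P[:,2]<52)&(abs(P[:,0])<10)&(P[:,1]>15);Q=P[q]
A=np.c_[np.ones(len(Q)),Q[:,0],Q[:,2]];k,res,_,_=np.linalg.lstsq(A,Q[:,1],rcond=None);print('y face fit y=',k,'sd',np.std(A@k-Q[:,1]),len(Q))
# dump small upscaled crop of the gauge end
c=t['color'][130:235,215:275,::-1];cv2.imwrite('pics/c6.png',cv2.resize(c,None,fx=5.5,fy=5.5,interpolation=cv2.INTER_CUBIC))
# predicted projections of tool-frame points
E=t['extrinsics']
def pr(x,y,z):
    w=o['tool_pos']+M@(np.array([x,y,z])/1000);p=E[:3,:3]@w+E[:3,3];return np.round([p[0]/p[2]*t['fx']+t['cx'],p[1]/p[2]*t['fy']+t['cy']],1)
for a in((13,25,0),(-13,25,0),(13,25,58),(-13,25,58),(0,0,84),(0,0,66)):print(a,pr(*a),((pr(*a)-[215,130])*5.5).round(0))
```

```text
-10 34 x -11.7 14.5 y med 29.2 33.3 gray 110.5
-4 26 x -9.2 13.5 y med 23.4 28.3 gray 50.0
2 45 x -12.3 14.3 y med 20.8 24.4 gray 34.0
8 40 x -11.0 14.1 y med 20.8 23.0 gray 35.0
14 41 x -10.2 14.6 y med 20.6 23.8 gray 36.0
20 40 x -10.9 14.4 y med 21.2 23.8 gray 38.0
26 36 x -9.7 14.2 y med 21.1 24.4 gray 38.5
32 41 x -10.8 14.7 y med 20.5 24.1 gray 40.0
38 39 x -9.5 14.5 y med 21.1 24.3 gray 39.0
44 39 x -10.7 15.0 y med 20.5 24.3 gray 39.0
50 30 x -9.0 14.3 y med 20.3 22.9 gray 41.5
56 4 x -2.2 5.8 y med 7.0 7.7 gray 62.5
62 11 x -6.1 8.2 y med 3.0 6.1 gray 105.0
68 19 x -3.8 8.6 y med 1.1 3.7 gray 112.0
74 19 x -4.0 8.5 y med 1.8 5.1 gray 122.0
80 9 x -3.1 8.9 y med -0.2 3.8 gray 148.0
y face fit y= [ 2.11788008e+01  4.27044057e-02 -1.50775495e-03] sd 1.4234045428535378 234
(13, 25, 0) [250.5 191.2] [195. 337.]
(-13, 25, 0) [236.9 188.1] [120. 320.]
(13, 25, 58) [244.2 219. ] [161. 490.]
(-13, 25, 58) [230.9 216. ] [ 87. 473.]
(0, 0, 84) [236.1 224.3] [116. 519.]
(0, 0, 66) [237.9 216.2] [126. 474.]
```

View pics/c6.png

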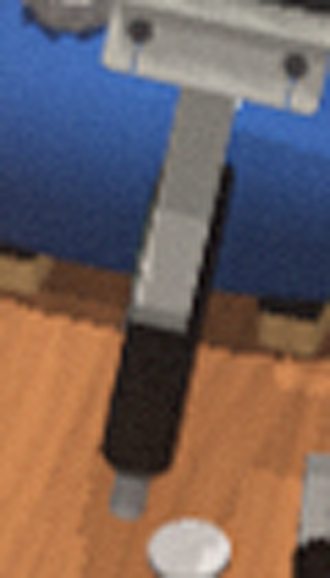

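```bash
cat >> h.py <<'E'
C=np.array([.5773,.2562,.1318])
def rem(off=(2.5,0,83.6)):
    o=get_obs();M=R.from_euler('xyz',o['ee_rot']).as_matrix()
    tip=o['tool_pos']+M@(np.array(off)/1000)
    print('tip->ring tool mm',((C-tip)@M*1000).round(1),'z',M[:,2].round(3),'F along z',(o['wrist_force']@M).round(2))
E
python3 -c "
from h import *
rem()"
```

```text
tip->ring tool mm [ -5.1   1.5 116.3] z [ 0.148  0.383 -0.912] F along z [ 0.62 -0.79  1.62]
```

```bash
python3 -m creep '[[[-5,1.5,20,0],[0,0,25,0],[0,0,25,0],[0,0,20,0],[0,0,11,0],[0,0,0,0]]]'
python3 - <<'E'
from h import *
rem();t=snap('side','side7')
o=get_obs();M=R.from_euler('xyz',o['ee_rot']).as_matrix();E=t['extrinsics']
def px(w):
    p=E[:3,:3]@w+E[:3,3];return np.array([p[0]/p[2]*t['fx']+t['cx'],p[1]/p[2]*t['fy']+t['cy']])
v0,u0=200,175
for z in(83.6,95.6):
  for x in (2.5,):print(z,(8*(px(o['tool_pos']+M@(np.array([x,0,z])/1000))-[u0,v0])).round(0))
print('ringC',(8*(px(C)-[u0,v0])).round(0))
# px per mm along tool axes
b=px(C);print([(px(C+M[:,i]*.001)-b).round(2) for i in range(3)])
c=t['color'][v0:v0+95,u0:u0+95,::-1];cv2.imwrite('pics/c8.png',cv2.resize(c,None,fx=6,fy=6,interpolation=cv2.INTER_CUBIC))
E
```

```text
time: 13.15
tool_pos: [0.5641, 0.2199, 0.2217]
ee_rot: [2.762, 0.189, -3.063]
wrist_force: [1.2, 0.1, -1.9]
width: 0.05
tip->ring tool mm [-1.3 -1.1 14.2] z [ 0.145  0.383 -0.912] F along z [-0.81 -0.72  1.92]
83.6 [402. 547.]
95.6 [394. 587.]
ringC [390. 595.]
[array([0.47, 0.1 ]), array([-0.06,  0.25]), array([-0.09,  0.41])]
```

View pics/c8.png

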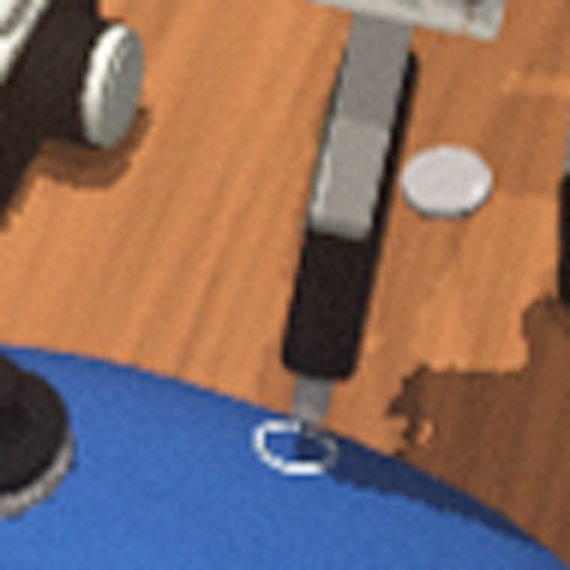

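```bash
cat >> h.py <<'E'
def favg(n=8):
    L=[]
    for _ in range(n):
        snapshot('top');o=get_obs();M=R.from_euler('xyz',o['ee_rot']).as_matrix();L.append(np.r_[o['wrist_force']@M,M.T@(o['tool_pos']-C)*1000,M[:,2]])
    L=np.array(L);print('F',L[:,:3].mean(0).round(2),'sd',L[:,:3].std(0).round(2),'TCP-C tool',L[:,3:6].mean(0).round(1),'sd',L[:,3:6].std(0).round(1),'z',L[:,6:].mean(0).round(3))
E
python3 -m creep '[[[-1,-0.5,2,0],[-1,-0.5,2,0],[0,0,2,0],[0,0,0,0]]]'; python3 -c "
from h import *
favg()"; python3 -m creep '[[[0,0,2,0],[0,0,2,0],[0,0,0,0]]]'; python3 -c "
from h import *
favg()"
```

```text
time: 13.7
tool_pos: [0.5678, 0.2201, 0.2167]
ee_rot: [2.762, 0.19, -3.066]
wrist_force: [0.3, 0.4, -1.3]
width: 0.0494
F [ 0.53 -0.81  1.67] sd [0.26 0.41 0.48] TCP-C tool [ -4.2  -0.8 -92.8] sd [0.  0.1 0.1] z [ 0.147  0.383 -0.912]
time: 14.48
tool_pos: [0.5683, 0.2219, 0.2128]
ee_rot: [2.762, 0.19, -3.065]
wrist_force: [-1.1, -0.1, -1.9]
width: 0.0499
F [ 0.35 -0.64  1.48] sd [0.62 0.55 0.45] TCP-C tool [ -4.2  -0.8 -88.7] sd [0.1 0.  0.1] z [ 0.147  0.383 -0.912]
```

```bash
python3 -m creep '[[[0,0,2,0],[0,0,1,0],[0,0,0,0]]]'; python3 -c "
from h import *
favg()"; python3 -m creep '[[[0,0,1,0],[0,0,0.5,0],[0,0,0,0]]]'
python3 - <<'E'
from h import *
favg();t=snap('side','side9')
v0,u0=200,175
c=t['color'][v0:v0+95,u0:u0+95,::-1];cv2.imwrite('pics/c9.png',cv2.resize(c,None,fx=6,fy=6,interpolation=cv2.INTER_CUBIC))
E
```

```text
time: 15.25
tool_pos: [0.5688, 0.223, 0.2102]
ee_rot: [2.762, 0.19, -3.065]
wrist_force: [-0.6, 0.1, -1.4]
width: 0.0501
F [-0.05 -0.34  1.73] sd [0.31 0.44 0.38] TCP-C tool [ -4.2  -0.8 -85.7] sd [0.  0.  0.1] z [ 0.147  0.383 -0.912]
time: 16.02
tool_pos: [0.569, 0.2236, 0.2089]
ee_rot: [2.762, 0.19, -3.065]
wrist_force: [0.0, 0.8, -1.4]
width: 0.05
F [ 0.35 -0.77  1.72] sd [0.43 0.49 0.46] TCP-C tool [ -4.2  -0.8 -84.2] sd [0. 0. 0.] z [ 0.147  0.383 -0.912]
```

View pics/c9.png

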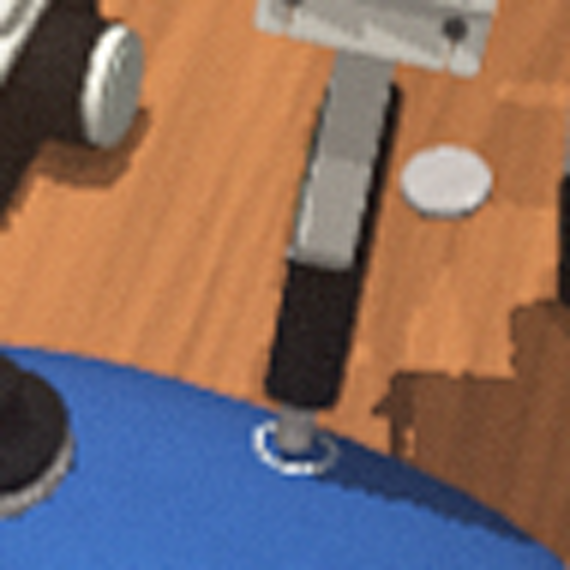

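The probe end sits centrally in the ring at about (296,447) in the crop, with no contact force yet. I'll creep in by force.

```bash
for i in 1; do python3 -m creep '[[[0,0,1,0],[0,0,0.5,0],[0,0,0,0]]]'; python3 -c "
from h import *
favg()"; done;  python3 -m creep '[[[0,0,1,0],[0,0,0.5,0],[0,0,0,0]]]'; python3 -c "
from h import *
favg(12)"
```

```text
time: 16.85
tool_pos: [0.5693, 0.2241, 0.2076]
ee_rot: [2.762, 0.191, -3.065]
wrist_force: [-0.2, 0.1, -1.2]
width: 0.0496
F [ 0.11 -0.56  1.8 ] sd [0.55 0.47 0.54] TCP-C tool [ -4.2  -0.8 -82.7] sd [0. 0. 0.] z [ 0.147  0.383 -0.912]
time: 17.62
tool_pos: [0.5696, 0.2246, 0.2066]
ee_rot: [2.762, 0.191, -3.065]
wrist_force: [0.1, -1.0, -0.3]
width: 0.0499
F [ 0.55 -0.56 -0.04] sd [0.45 0.45 0.46] TCP-C tool [ -4.3  -0.8 -81.4] sd [0.  0.  0.1] z [ 0.148  0.383 -0.912]
```

```bash
python3 -m creep '[[[0,0,1,0],[0,0,1,0],[0,0,1,0],[0,0,0.5,0],[0,0,0,0],[0,0,0,0]]]'
python3 - <<'E'
from h import *
favg(16);t=snap('side','side10');print(get_obs()['width'])
v0,u0=200,175
c=t['color'][v0:v0+95,u0:u0+95,::-1];cv2.imwrite('pics/c10.png',cv2.resize(c,None,fx=6,fy=6,interpolation=cv2.INTER_CUBIC))
V=cloud(t);o=get_obs();M=R.from_euler('xyz',o['ee_rot']).as_matrix()
P=((V-o['tool_pos'])@M*1000).reshape(-1,3)
q=(P[:,2]>6)&(P[:,2]<52)&(abs(P[:,0]-2)<10)&(P[:,1]>15)&(P[:,1]<30);Q=P[q]
A=np.c_[np.ones(len(Q)),Q[:,0],Q[:,2]];print('face',np.linalg.lstsq(A,Q[:,1],rcond=None)[0],len(Q))
for z in range(4,56,10):
    q=(P[:,2]>z)&(P[:,2]<z+10)&(abs(P[:,0])<30)&(P[:,1]>15)&(P[:,1]<30);print(z,np.percentile(P[q,0],[3,97]).round(1))
E
```

```text
time: 18.98
tool_pos: [0.5701, 0.226, 0.2033]
ee_rot: [2.762, 0.191, -3.065]
wrist_force: [-1.1, -1.7, 1.7]
width: 0.0502
F [ 0.28 -0.62 -1.67] sd [0.44 0.61 0.43] TCP-C tool [ -4.3  -0.8 -77.8] sd [0. 0. 0.] z [ 0.148  0.383 -0.912]
0.04955327115968863
face [ 2.48516728e+01  3.62919429e-02 -7.66471894e-04] 199
4 [-10.3  14.8]
14 [-9.2 14.6]
24 [-8.5 14.8]
34 [-8.8 14.7]
44 [-8.7 15. ]
54 [-6.9 12.6]
```

View pics/c10.png

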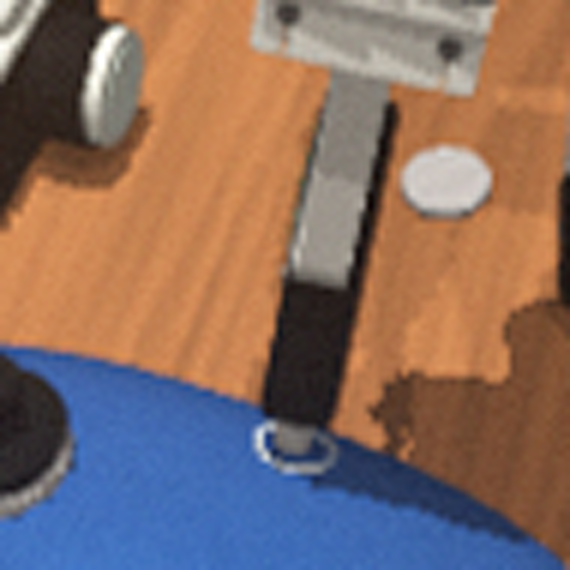

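The probe is inside the ring, at about (295,445) in the crop. The push is about 3.4 N, so the probe is roughly 4 mm in and not bottomed. Handing in.

```bash
python3 -c "
from bench import ticket
print(ticket.close_job())"
```

```text
the job is handed in; nothing more can be done
None
```

The job is handed in, with the gripper still holding the gauge's probe in the pencilled ring on tank_a, the left tank with the bung. It took about 20 s of the 51 s.

**How the tilt was made:** The moves cannot tilt the tool. I drew the gauge out of its stand and pushed the arm past its reach limit, which tilted the tool to about 24°. I then brought the gauge down along the probe axis.

**Last checks:**
- **Position:** the last side picture shows the probe well inside the ring. Just before contact it looked centred to within 1–2 mm.
- **Push:** about 3.4 N on average, judged against the force before contact. That is roughly 4 mm of the 8 mm travel. My readings of tool movement after contact agree.
- **Squareness:** the tool axis is tilted 24.2° at azimuth 69°. My depth estimates of the paint's normal ranged from 24.5° to 28.6° at azimuth 68–70°; the smaller patches close to the ring gave about 25°. So the probe is probably about 1° off square. The gauge sits straight in the grip to within about 1°.
- **Grip and surroundings:** the opening is steady at 50 mm. I saw nothing disturbed in the pictures, and tank_b was not approached.

**Disagreement:** the side camera placed the gauge 2–4 mm to one side of the tool's axis. I corrected this from the picture of the probe against the ring.

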